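Let the large baits out of the dispenser

ROBOT

A 7-joint arm with a two-finger parallel gripper is mounted at the origin on the work surface. World frame = base frame: x ahead of the robot, y to its left, z up, the work surface at z = 0. Lengths are in m, angles in rad, forces in N, time in s.
With the tool pointing down it reaches from about 0.35 to 0.9 m from the base axis. Payload 8.1 kg.
Tool frame: the origin (TCP) lies on the mounting face of the last link; the fingertips stand 178 mm ahead of it and the grasp point (between the pads) lies 159 mm ahead of it; z points along the fingers, y is the line along which they close (so a half turn about z gives the same grasp; the last joint's range is limited). The gripper opens to 92 mm and grips with 3 to 60 N. Pads are 19 mm wide; open, the fingers measure 130 mm over their backs; the gripper's body (75 mm by 190 mm) begins 47 mm behind the grasp point.
Start: joints at [-1.343, 0.434, 0.025, 1.573, -0.012, 1.134, -0.075], TCP at [0.203, 0.591, 0.405] pointing down, gripper open.
Joint ranges: [-2.62, 2.62], [-0.44, 2.09], [-1.27, 1.32], [0.08, 2.57], [-1.32, 4.46], [0.12, 2], [-2.74, 2.74]. Speed limits (rad/s): [2.22, 2.22, 3.01, 3.01, 3.14, 3.14, 3.14].

INTERFACE

Orientations are given as a rotation vector (axis times angle).
In Python, from cell import env gives the robot as it stands.
- The arm moves only by the shell command python3 -m inch 'ROWS' [FORCE]. ROWS is JSON, a list of rows, each a list of 3 entries, a list of its own where there are three numbers: the turn, a rotation vector about the tool's x, y, z in degrees, then the shift along the tool's x, y, z in m, then the finger opening in m, from 0 to 0.0918. In form: [[[ax, ay, az], [x, y, z], fingers], ...]. A call has 1 to 5 rows; each row shifts and turns the commanded pose from where the row before left it, along the tool's axes as they then stand; what a row does not reach is not made up. A row lasts 1/12 s, in which the tool goes at most 41.7 mm and 7.16 degrees, less where a joint would pass 70% of its speed; a pose out of reach is approached as far as the arm can. A call with a gripper value outside its range is refused whole. The fingers move at their own pace and stop on an object; FORCE is the grip in N (left out, the last holds). Time passes only in rows, so rows that do not move let the fingers close. It gives the time, the measured TCP pose, the force, the opening and the grip force at its end, in the units of the state.
- env.sense(): the state, without advancing time (a new reading comes with each control period).
- env.grab_frame(name): name is "scene" or "top" or "wrist"; returns a dict with "pixels" (420x560x3 uint8, red, green, blue), "z_map" (420x560 float32, m along the optical axis (not along the pixel's ray), 0 where there is no reading), "mtx" (3x3 intrinsics, pixels), "R" (3x3) and "t" (3): a world point X has camera coordinates R X + t; the wrist camera has in their place "hand_eye" (4x4, takes a point from camera to tool coordinates, whose origin is the TCP and whose axes are the flange's). Camera axes: x right, y down, z forward; pixel columns grow to the right and rows downward; lengths in m; the calibration is good to about 2 mm. A picture is of the moment at which its call begins: read the wrist's pose just before it.
- env.job_done(): hands the job in; it is judged then, once.
The state is a dict: "time_s": time; "qpos": joint angles; "qvel": joint speeds; "joint_torque": joint torques, N m; "ee_pos": TCP position; "eef_rot": TCP orientation; "ft_force": force on the tool from outside, world axes, zero at the start; "torque": the same for the moment, N m; "gripper_width": finger opening in m; "grasp_force": force on a finger pad.
Only numpy, scipy, OpenCV 4.12 (cv2) and the standard library are available. Lean on these libraries where they do the work, as an engineer would, in place of code of your own. Each camera call takes 0.05 s, during which the arm holds its last target. There are 200 camera calls.

TASK

One of the two bench dispensers holds three large baits (the bigger brown balls) behind its gate, the other three small ones. Push the large-bait dispenser's catch tray fully home under the mouth of the lane, then press the paddle of its rocking lever down so that the gate lifts, keep it down until all three large baits have rolled into the tray, and let go so that the gate drops shut. Do not touch the baits yourself, do not pick anything up, and leave the other dispenser and everything else on the bench alone.

Things in the scene. Friction and masses are not known exactly. Their poses are not given: they have to be found in the camera images.
- large_unit: Fixed dispenser with the large baits; both are alike but for the baits. Origin on the table under its gate; own -x: front (tray side, to the robot), z up. Black pedestal 46 mm high, own x -15 to 110 mm, y +-45; on it an open aluminium lane, 30 mm wide, walls 22 mm, sloping 10 deg down to the front: floor 62 mm up at the gate, mouth at x -35. Pivot post at (0, -60), 115 mm high; raised gate 155 mm.
- large_tray (a joint): Catch tray of the large-bait dispenser, m: 0 = fully home against the pedestal, under the lane's mouth; grows as pulled out to the front (own -x), at most 0.1; starts 0.055 to 0.08. Slides with about 1.5 N friction and stays where left.
- large_tray_front (a point): Middle of the outer face of that tray's front wall, 25 mm above the table; axes as the dispenser. Grey open tray 110 (front to back) x 84 x 40 mm, walls 4 mm, rim 43 mm above the table; home, this face is at the dispenser's own x = -130 mm. Pushing this face along own +x sends the tray home.
- large_tray_in (a point): Centre of that tray's inner floor, 7 mm above the table, 51 mm behind the inside of its front wall (55 mm behind the outer face); inside 102 x 76 mm; axes as the dispenser.
- large_lever (a joint): Rocking lever of the large-bait dispenser, rad: 0 = gate shut, grows as its paddle is pressed, stop at 0.6. Pivot parallel to the dispenser's x, 105 mm up at own y -60 mm. A spring returns it (3 N on the paddle at first, 7 N fully down). Its other end carries a steel gate plate across the lane; press beyond 0.5 for large baits to pass. Let go, it drops shut.
- large_paddle (a point): Centre of the top face of that lever's paddle, a black plate 44 x 44 x 6 mm on the right (own -y) side; at rest at the dispenser's own (-45, -140, 108) mm, level; 80 mm from the pivot line, it goes down 45 mm over the full stroke.
- large_bait1_center (a point): Centre of one of the three large baits: hard dry brown ball, 24 mm across, 10 to 17 g. Starts in a file on two guide rods in the lane of the large-bait dispenser, behind its gate.
- large_bait2_center (a point): Centre of one of the three large baits: hard dry brown ball, 24 mm across, 10 to 17 g. Starts in a file on two guide rods in the lane of the large-bait dispenser, behind its gate.
- large_bait3_center (a point): Centre of one of the three large baits: hard dry brown ball, 24 mm across, 10 to 17 g. Starts in a file on two guide rods in the lane of the large-bait dispenser, behind its gate.
- small_unit: Fixed dispenser with the small baits; both are alike but for the baits. Origin on the table under its gate; own -x: front (tray side, to the robot), z up. Black pedestal 46 mm high, own x -15 to 110 mm, y +-45; on it an open aluminium lane, 30 mm wide, walls 22 mm, sloping 10 deg down to the front: floor 62 mm up at the gate, mouth at x -35. Pivot post at (0, -60), 115 mm high; raised gate 155 mm.
- small_tray (a joint): Catch tray of the small-bait dispenser, m: 0 = fully home against the pedestal, under the lane's mouth; grows as pulled out to the front (own -x), at most 0.1; starts 0.055 to 0.08. Slides with about 1.5 N friction and stays where left.
- small_tray_in (a point): Centre of that tray's inner floor, 7 mm above the table, 51 mm behind the inside of its front wall (55 mm behind the outer face); inside 102 x 76 mm; axes as the dispenser.
- small_lever (a joint): Rocking lever of the small-bait dispenser, rad: 0 = gate shut, grows as its paddle is pressed, stop at 0.6. Pivot parallel to the dispenser's x, 105 mm up at own y -60 mm. A spring returns it (3 N on the paddle at first, 7 N fully down). Its other end carries a steel gate plate across the lane; press beyond 0.5 for large baits to pass. Let go, it drops shut.
- small_paddle (a point): Centre of the top face of that lever's paddle, a black plate 44 x 44 x 6 mm on the right (own -y) side; at rest at the dispenser's own (-45, -140, 108) mm, level; 80 mm from the pivot line, it goes down 45 mm over the full stroke.
- small_bait1_center (a point): Centre of one of the three small baits: hard dry brown ball, 15 mm across, 10 to 17 g. Starts in a file on two guide rods in the lane of the small-bait dispenser, behind its gate.
- small_bait2_center (a point): Centre of one of the three small baits: hard dry brown ball, 15 mm across, 10 to 17 g. Starts in a file on two guide rods in the lane of the small-bait dispenser, behind its gate.
- small_bait3_center (a point): Centre of one of the three small baits: hard dry brown ball, 15 mm across, 10 to 17 g. Starts in a file on two guide rods in the lane of the small-bait dispenser, behind its gate.
- dip_jar: Bystander: jar with black lid, 60 mm across, 85 mm high; loose, to be left alone. Origin: centre of its underside.
- oil_bottle: Bystander: bottle with white cap, 54 mm across, 160 mm high; loose, to be left alone. Origin: centre of its underside.
- pot: Bystander: small white pot, 40 mm across, 40 mm high, in front between the dispensers; loose, to be left alone. Origin: centre of its underside.
- beaker: Bystander: clear beaker, 80 mm across, 90 mm high, behind the dispensers; loose, to be left alone. Origin: centre of its underside.
- spatula: Bystander: spatula lying on the table; loose, to be left alone. Origin: centre of its underside.
- brush: Bystander: brush lying on the table; loose, to be left alone. Origin: centre of its underside.
- tin: Bystander: plain tin, 70 mm across, 60 mm high; loose, to be left alone. Origin: centre of its underside.

How it is judged:
On the way, in this order (a step that is already met when the one before it is completed fails the run):
1. the catch tray of the large-bait dispenser is pushed home while its gate is still shut (value of joint large_tray below 0.01 m and value of joint large_lever below 0.1 rad), for 0.2 s.
2. the paddle is pressed and the gate lifted with the tray home (value of joint large_tray below 0.01 m and value of joint large_lever above 0.3 rad), for 0.2 s.
At the end, for the whole second after the job is handed in: All three large baits lie inside the catch tray of their dispenser, that tray is home to within 10 mm, both gates are shut (levers below 0.06 rad) and the small baits are still behind their gate (x of large_bait1_center in the frame of large_tray_in between -0.051 and 0.051 m and y of large_bait1_center in the frame of large_tray_in between -0.038 and 0.038 m and z of large_bait1_center in the frame of large_tray_in between 0.005 and 0.036 m and x of large_bait2_center in the frame of large_tray_in between -0.051 and 0.051 m and y of large_bait2_center in the frame of large_tray_in between -0.038 and 0.038 m and z of large_bait2_center in the frame of large_tray_in between 0.005 and 0.036 m and x of large_bait3_center in the frame of large_tray_in between -0.051 and 0.051 m and y of large_bait3_center in the frame of large_tray_in between -0.038 and 0.038 m and z of large_bait3_center in the frame of large_tray_in between 0.005 and 0.036 m and x of each of small_bait1_center, small_bait2_center, small_bait3_center in the frame of small_unit above 0.003 m and value of joint large_tray below 0.01 m and value of joint each of large_lever, small_lever below 0.06 rad); the robot touches nothing.
It fails at once if the other dispenser is operated: its lever pressed beyond 0.1 rad or its tray moved by more than 10 mm (value of joint small_lever above 0.1 rad or distance of small_tray_in from where it was at the start of the episode above 0.01 m).
It fails at once if the robot touches a bait (more than 0.3 N) (contact force between any of the fingers, the arm and large_bait1 above 0.3 N or contact force between any of the fingers, the arm and large_bait2 above 0.3 N or contact force between any of the fingers, the arm and large_bait3 above 0.3 N or contact force between any of the fingers, the arm and small_bait1 above 0.3 N or contact force between any of the fingers, the arm and small_bait2 above 0.3 N or contact force between any of the fingers, the arm and small_bait3 above 0.3 N).
It fails at once if a bait is lifted more than 150 mm above the table (height (world z) of any of large_bait1_center, large_bait2_center, large_bait3_center, small_bait1_center, small_bait2_center, small_bait3_center above 0.15 m).
It fails at once if a bystander is moved by more than 20 mm (distance of any of dip_jar, oil_bottle, pot, beaker, spatula, brush, tin from where it was at the start of the episode above 0.02 m).
It also fails if it takes over 40 s, if anything falls off the work surface, if the arm or the gripper's body presses on something with over 40 N, if the wrist force passes 120 N, or if a joint passes its speed limit or range.

## Working session

There is one attempt and no reset: what is moved stays moved. The work goes in short steps, Python scripts to look and compute and a shell command to move; the robot and the scene stay as the last step left them, time stands still between calls to the robot, and variables do not carry over. Pictures are saved under pics/ and viewed, at most 10 in all, crops included, and the job is handed in when it is done.

```bash
mkdir -p pics
python3 - <<'E'
from cell import env
import cv2,numpy as np
s=env.sense();print(s)
for n in("scene","top"):
    f=env.grab_frame(n);np.savez(f"{n}.npz",**f);cv2.imwrite(f"pics/{n}0.png",f["pixels"][:,:,::-1]);print(n,f["mtx"],f["R"],f["t"])
E
```

```text
{'time_s': 0.0, 'qpos': array([-1.34262347,  0.43521942,  0.02502422,  1.57408601, -0.01160892,
        1.13397283, -0.07512683]), 'qvel': array([-0.00053461,  0.00225668,  0.00129485,  0.00076405,  0.00103401,
        0.00105842,  0.00085419]), 'joint_torque': array([ 3.77755214e-04, -6.67834926e+01,  9.85152237e-01, -3.14468694e+01,
       -6.05250383e-02,  4.24234977e-02,  1.73832527e-04]), 'ee_pos': array([0.20296416, 0.5908908 , 0.40395184]), 'eef_rot': array([-5.17422069e-01, -3.09858677e+00,  2.41423493e-03]), 'ft_force': array([ 0.31748088, -0.46703717,  0.18742349]), 'torque': array([ 0.01084629, -0.00219933, -0.02837814]), 'grasp_force': 0.0, 'gripper_width': 0.09186246360675958}
scene [[413.43056993   0.         278.51593596]
 [  0.         413.43056993 213.97602218]
 [  0.           0.           1.        ]] [[-0.86608404  0.49985803  0.00635518]
 [ 0.26880291  0.47638741 -0.837138  ]
 [-0.42147768 -0.72332357 -0.54695482]] [ 0.48336708 -0.05614732  1.49969228]
top [[393.72579234   0.         280.08473555]
 [  0.         393.72579234 205.71413039]
 [  0.           0.           1.        ]] [[ 6.07253355e-04 -9.99996765e-01  2.47020051e-03]
 [-9.95050424e-01 -8.49708508e-04 -9.93676626e-02]
 [ 9.93694401e-02 -2.39763271e-03 -9.95047720e-01]] [-0.00362897  0.55970551  1.22954164]
```

View pics/scene0.png

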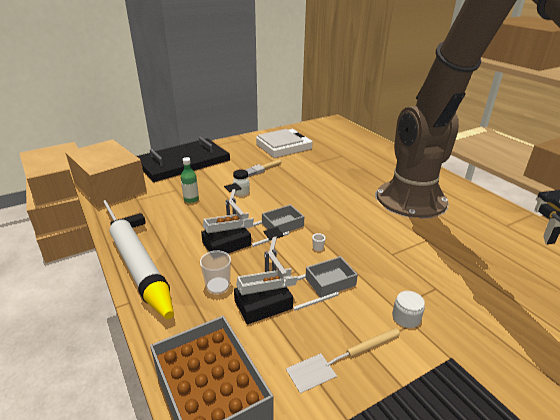

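View pics/top0.png

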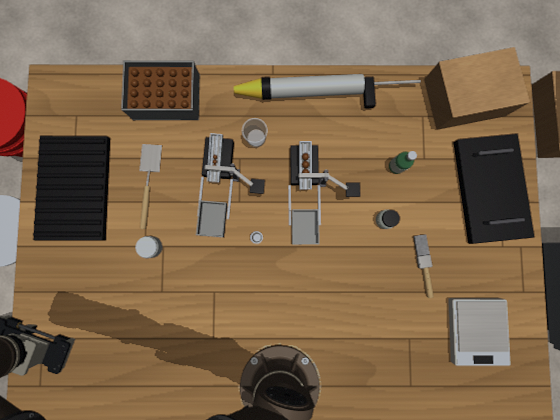

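The top view shows dispensers at about (215,160) and (305,165), with their paddles at (257,186) and (352,189). The pot is at (256,237). I'll zoom in to compare the bait sizes.

```bash
cat > h.py <<'E'
import numpy as np
def load(n): return dict(np.load(f"{n}.npz"))
def ray(f,u,v,z):
    d=f["R"].T@np.linalg.inv(f["mtx"])@[u,v,1]; c=-f["R"].T@f["t"]
    return c+d*(z-c[2])/d[2]
def cloud(f):
    h,w=f["z_map"].shape;u,v=np.meshgrid(np.arange(w),np.arange(h))
    p=np.stack([u,v,np.ones_like(u)],-1)@np.linalg.inv(f["mtx"]).T*f["z_map"][...,None]
    return (p-f["t"])@f["R"]
E
python3 - <<'E'
import cv2,numpy as np
from h import *
f=load("top");im=f["pixels"][:,:,::-1]
a=cv2.resize(im[125:250,185:375],None,fx=4.2,fy=4.2,interpolation=cv2.INTER_CUBIC);cv2.imwrite("pics/topz.png",a)
P=cloud(f)
hsv=cv2.cvtColor(im,cv2.COLOR_BGR2HSV)
# dark paddles: z 0.09-0.125 
m=((P[...,2]>.095)&(P[...,2]<.125)&(hsv[...,2]<70)).astype(np.uint8)
n,l,st,c=cv2.connectedComponentsWithStats(m)
for i in range(1,n):
    if st[i,4]>30: print("dark",c[i],st[i],np.median(P[l==i],0).round(4),[ray(f,*c[i],.108).round(4)])
# baits
m=((hsv[...,0]<15)&(hsv[...,1]>130)&(hsv[...,2]<160)&(P[...,2]>.05)&(P[...,2]<.12)).astype(np.uint8)
n,l,st,c=cv2.connectedComponentsWithStats(m)
for i in range(1,n):
    if st[i,4]>8: print("brown",c[i],st[i],np.median(P[l==i],0).round(4))
# trays: grey, z<0.05, low sat
m=((hsv[...,1]<40)&(P[...,2]>.0035)&(P[...,2]<.055)&(hsv[...,2]>50)&(hsv[...,2]<180)).astype(np.uint8)
n,l,st,c=cv2.connectedComponentsWithStats(m)
for i in range(1,n):
    if st[i,4]>200: print("grey",c[i],st[i],np.median(P[l==i],0).round(4),cv2.minAreaRect(np.argwhere(l==i)[:,::-1].astype(np.float32)), P[l==i].min(0),P[l==i].max(0))
E
```

```text
dark [458.46310433  99.49363868] [435  63  91  58 393] [ 0.8609 -0.515   0.1087] [array([ 0.8805, -0.5514,  0.108 ])]
dark [257.05027933 186.01117318] [250 179  15  15 179] [0.6107 0.0663 0.1088] [array([0.6111, 0.0662, 0.108 ])]
dark [352.75806452 189.62903226] [346 183  14  14 186] [ 0.5993 -0.2216  0.1089] [array([ 0.6004, -0.2212,  0.108 ])]
dark [281.09433962 374.8490566 ] [265 372  35  11  53] [ 0.0689 -0.0059  0.1175] [array([ 0.0645, -0.0062,  0.108 ])]
brown [159.23992248  87.22015504] [ 127   67   65   42 2580] [0.9337 0.3775 0.0724]
brown [214.45454545 156.63636364] [213 155   4   4  11] [0.705  0.2    0.0866]
brown [304.8        156.33333333] [302 154   6   6  30] [ 0.7046 -0.0788  0.0989]
brown [214.18181818 161.72727273] [213 160   3   5  11] [0.6897 0.201  0.0828]
brown [305.12727273 166.63636364] [302 161   7  12  55] [ 0.6759 -0.0792  0.0935]
grey [317.792  92.658] [271  87  94  11 500] [ 0.9264 -0.1268  0.0464] ((317.48016357421875, 92.07015228271484), (6.762032985687256, 93.31604766845703), 87.35746002197266) [ 0.91310683 -0.27625548  0.02438798] [0.94179872 0.0265
[... 464 characters left out ...]
981042 0.00352346] [0.65624381 0.26296954 0.05008583]
grey [305.4837626 226.0593505] [292 207  29  37 893] [ 0.496  -0.0841  0.0082] ((306.0, 225.0), (36.0, 28.0), 90.0) [ 0.44109646 -0.13287607  0.00354924] [ 0.55771701 -0.04073325  0.04791374]
grey [422.36407767 251.19660194] [414 235  18  33 412] [ 0.4161 -0.4563  0.0182] ((422.4729309082031, 250.8378143310547), (32.71540069580078, 13.1519193649292), 80.53767395019531) [ 0.3655586  -0.48294605  0.00571316] [ 0.46708015 -0.43346242  0.02764386]
grey [479.26805637 328.40722255] [ 449  298   61   68 3406] [ 0.1828 -0.6119  0.0481] ((479.0, 331.5), (67.0, 60.0), 90.0) [ 0.06908961 -0.70635161  0.00483763] [ 0.27038661 -0.53397672  0.0549985 ]
```

View pics/topz.png

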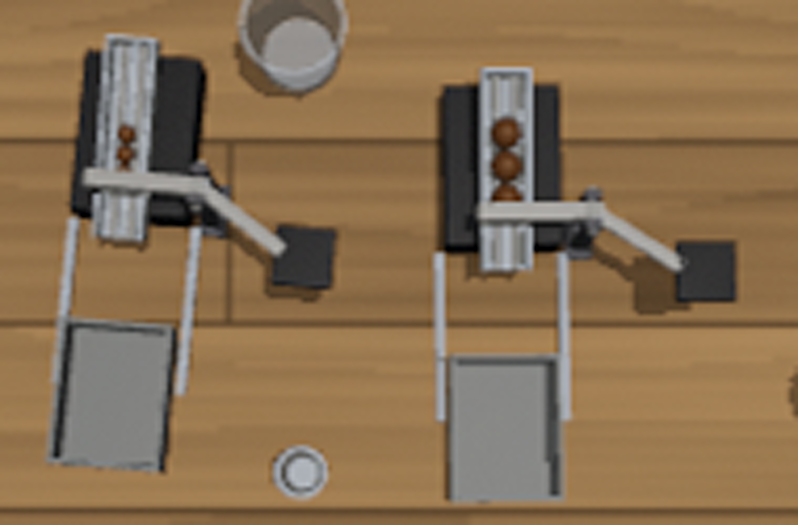

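The right dispenser, at column 305, holds the large balls. Its yaw is near 0, and the tray front is at about (305,243). I'll check the paddle and tray against the scene view, fit the frame, and work out the first move.

```bash
cat >> h.py <<'E'
from scipy.spatial.transform import Rotation as Ro
def go(tip,psi,pitch=None):
    "delta from measured pose to: fingertip at tip, tool down, tool y along own +x (yaw psi)"
    from cell import env
    s=env.sense();R=Ro.from_rotvec(s["eef_rot"]);c,q=np.cos(psi),np.sin(psi)
    T=np.array([[-q,c,0],[c,q,0],[0,0,-1]]).T
    d=R.as_matrix().T@(np.array(tip)+[0,0,.178]-s["ee_pos"])
    e=(R.inv()*Ro.from_matrix(T)).as_rotvec(degrees=True)
    print("t",s["time_s"].__round__(2),"tcp",s["ee_pos"].round(4),"F",s["ft_force"].round(2),"shift(tool)",d.round(4),"turn",e.round(2))
E
python3 - <<'E'
import cv2,numpy as np
from h import *
f=load("top");g=load("scene");P=cloud(f);Q=cloud(g)
hs=cv2.cvtColor(g["pixels"],cv2.COLOR_RGB2HSV)
m=((Q[...,2]>.09)&(Q[...,2]<.125)&(hs[...,2]<70)&(np.abs(Q[...,0]-.6)<.06)).astype(np.uint8)
n,l,st,c=cv2.connectedComponentsWithStats(m)
for i in range(1,n):
    if st[i,4]>15: print("scene paddle",c[i],st[i,4],Q[l==i].mean(0).round(4),ray(g,*c[i],.108).round(4))
# rim points of the tray, both views
for nm,C in(("top",P),("scene",Q)):
    m=(C[...,2]>.036)&(C[...,2]<.05)&(C[...,0]>.40)&(C[...,0]<.58)&(C[...,1]>-.15)&(C[...,1]<-.02)
    p=C[m];r=cv2.minAreaRect(p[:,:2].astype(np.float32)*1000);print(nm,"rim",m.sum(),r,np.median(p[:,2]))
    for y in(-.10,-.084,-.065):
        k=p[abs(p[:,1]-y)<.008];print(y,k[:,0].min().round(4),k[:,0].max().round(4))
# lane centre from lane points: bright, z .05-.11
m=(P[...,2]>.06)&(P[...,2]<.115)&(abs(P[...,1]+.08)<.03)&(P[...,0]>.655)&(P[...,0]<.76)
p=P[m][:,:2]
print("lane",cv2.minAreaRect(p.astype(np.float32)*1000))
# floor ray height check: tray bottom, two-ray paddle triangulation
def ln(F,u):
    return -F["R"].T@F["t"],F["R"].T@np.linalg.inv(F["mtx"])@[*u,1]
go((.45,.3,.2),.022)
E
```

```text
scene paddle [232.30769231 186.96153846] 78 [ 0.6075 -0.2153  0.11  ] [ 0.6061 -0.2186  0.108 ]
scene paddle [273.22972973 232.63513514] 148 [0.6156 0.0694 0.1092] [0.6149 0.068  0.108 ]
top rim 162 ((494.630859375, -83.18260192871094), (107.23666381835938, 84.56075286865234), 0.1934206783771515) 0.04313589557325315
-0.1 0.4411 0.5482
-0.084 0.4411 0.5481
-0.065 0.4411 0.5482
scene rim 252 ((495.5151672363281, -83.78558349609375), (112.23735046386719, 92.19219207763672), 0.7281156778335571) 0.042434085023858134
-0.1 0.4409 0.5519
-0.084 0.4419 0.5511
-0.065 0.4402 0.5513
lane ((704.9420166015625, -80.78170776367188), (97.08821868896484, 34.07822036743164), 0.3596159815788269)
t 0.1 tcp [0.203  0.5909 0.404 ] F [-0.09  0.39  0.91] shift(tool) [-0.3281 -0.1948  0.0263] turn [-7.000e-02  5.000e-02  6.978e+01]
```

```bash
python3 -m inch '[[[0,0,0],[-0.033,-0.0195,0],0],[[0,0,0],[-0.033,-0.0195,0],0],[[0,0,0],[-0.033,-0.0195,0],0],[[0,0,0],[-0.033,-0.0195,0],0],[[0,0,0],[-0.033,-0.0195,0],0]]' 10
python3 -m inch '[[[0,0,0],[-0.033,-0.0195,0],0],[[0,0,0],[-0.033,-0.0195,0],0],[[0,0,0],[-0.033,-0.0195,0],0],[[0,0,0],[-0.033,-0.0195,0],0],[[0,0,0],[-0.033,-0.0195,0],0]]'
python3 -m inch '[[[0,0,7],[0,0,0],0],[[0,0,7],[0,0,0],0],[[0,0,7],[0,0,0],0],[[0,0,7],[0,0,0],0],[[0,0,7],[0,0,0],0]]'
python3 -m inch '[[[0,0,7],[0,0,0],0],[[0,0,7],[0,0,0],0],[[0,0,7],[0,0,0],0],[[0,0,7],[0,0,0],0],[[0,0,7],[0,0,0],0]]'
python3 -c "
from h import go
go((.39,-.084,.2),.012)"
```

```text
time_s: 0.52
ee_pos: [0.3282, 0.4436, 0.4044]
eef_rot: [-0.517, -3.099, 0.001]
ft_force: [0.7, 0.3, -0.7]
gripper_width: 0.0629
grasp_force: 0.0
time_s: 0.93
ee_pos: [0.4526, 0.2977, 0.4046]
eef_rot: [-0.517, -3.098, 0.0]
ft_force: [1.0, 0.9, -1.2]
gripper_width: 0.0299
grasp_force: 0.0
time_s: 1.35
ee_pos: [0.4517, 0.2993, 0.4044]
eef_rot: [-1.434, -2.795, 0.001]
ft_force: [0.2, 0.7, -0.4]
gripper_width: 0.0009
grasp_force: 0.0
time_s: 1.77
ee_pos: [0.4516, 0.2994, 0.4044]
eef_rot: [-2.208, -2.235, 0.001]
ft_force: [0.5, 0.0, 0.2]
gripper_width: 0.0003
grasp_force: 0.0
t 1.77 tcp [0.4516 0.2994 0.4044] F [0.52 0.   0.21] shift(tool) [-0.3826 -0.0662  0.0266] turn [-0.03  0.03  0.01]
```

```bash
python3 -m inch '[[[0,0,0],[-0.038,-0.0066,0],0],[[0,0,0],[-0.038,-0.0066,0],0],[[0,0,0],[-0.038,-0.0066,0],0],[[0,0,0],[-0.038,-0.0066,0],0],[[0,0,0],[-0.038,-0.0066,0],0]]' 
python3 -m inch '[[[0,0,0],[-0.038,-0.0066,0],0],[[0,0,0],[-0.038,-0.0066,0],0],[[0,0,0],[-0.038,-0.0066,0],0],[[0,0,0],[-0.038,-0.0066,0],0],[[0,0,0],[-0.038,-0.0066,0],0]]'
python3 - <<'E'
from h import *
from cell import env
import cv2
go((.39,-.083,.024),.012)
f=env.grab_frame("wrist");s=env.sense()
cv2.imwrite("pics/w1.png",f["pixels"][:,:,::-1]);np.savez("w1.npz",ee=s["ee_pos"],rv=s["eef_rot"],**f)
E
```

```text
time_s: 2.18
ee_pos: [0.4214, 0.1072, 0.4045]
eef_rot: [-2.201, -2.242, 0.001]
ft_force: [1.1, -0.9, 0.7]
gripper_width: 0.0005
grasp_force: 0.0
time_s: 2.6
ee_pos: [0.3917, -0.0834, 0.4047]
eef_rot: [-2.201, -2.242, -0.001]
ft_force: [-0.3, -0.8, 1.1]
gripper_width: 0.0003
grasp_force: 0.0
t 2.6 tcp [ 0.3917 -0.0834  0.4047] F [-0.3  -0.78  1.09] shift(tool) [ 0.0003 -0.0018  0.2027] turn [ 0.01 -0.03  0.37]
```

View pics/w1.png

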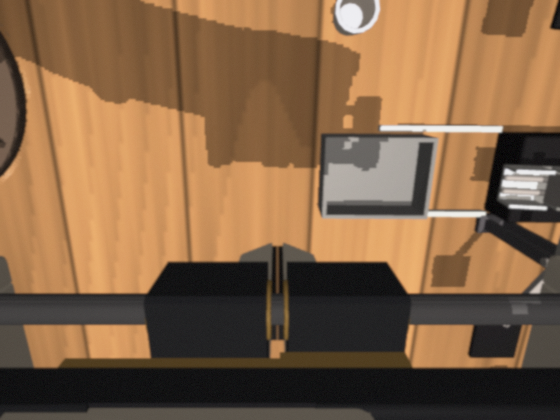

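The wrist view shows the tray front wall at column 322, rows 135 to 215, clear ahead of the fingers at about (278,250). I'll descend and push.

```bash
python3 -m inch '[[[0,0,0.1],[0,0,0.04],0],[[0,0,0.1],[0,0,0.04],0],[[0,0,0.1],[0,0,0.04],0],[[0,0,0],[0,0,0.04],0],[[0,0,0],[0,0,0.03],0]]' 
python3 -m inch '[[[0,0,0],[0,0,0.012],0],[[0,0,0],[0,0.01,0],0],[[0,0,0],[0,0.015,0],0],[[0,0,0],[0,0.01,0],0],[[0,0,0],[0,0.01,0],0]]'
python3 -m inch '[[[0,0,0],[0,0.01,0],0],[[0,0,0],[0,0.01,0],0],[[0,0,0],[0,0.01,0],0],[[0,0,0],[0,0.01,0],0],[[0,0,0],[0,0,0],0]]'
python3 - <<'E'
from h import *
from cell import env
go((.494,-.082,.024),.012)
f=env.grab_frame("top");Q=cloud(f)
m=(Q[...,2]>.036)&(Q[...,2]<.05)&(Q[...,0]>.40)&(Q[...,0]<.64)&(Q[...,1]>-.13)&(Q[...,1]<-.04)
for y in(-.115,-.1,-.065,-.05):
    k=Q[m&(abs(Q[...,1]-y)<.008)];print(y,k[:,0].min().round(4),k[:,0].max().round(4))
E
```

```text
time_s: 3.07
ee_pos: [0.3918, -0.0816, 0.2121]
eef_rot: [-2.206, -2.235, 0.004]
ft_force: [-0.5, 0.5, 0.1]
gripper_width: 0.0001
grasp_force: 0.0
time_s: 3.48
ee_pos: [0.4389, -0.0811, 0.2035]
eef_rot: [2.206, 2.236, 0.001]
ft_force: [-1.9, -1.5, -1.9]
gripper_width: 0.0004
grasp_force: 0.9
time_s: 3.9
ee_pos: [0.4801, -0.0803, 0.2031]
eef_rot: [2.204, 2.235, 0.003]
ft_force: [1.3, -0.7, 0.3]
gripper_width: 0.0003
grasp_force: 0.0
t 3.9 tcp [ 0.4801 -0.0803  0.2031] F [ 1.32 -0.68  0.32] shift(tool) [-0.0019  0.0138  0.0011] turn [0.15 0.03 0.12]
-0.115 0.5893 0.6398
-0.1 0.6046 0.6394
-0.065 0.6045 0.6398
-0.05 0.5259 0.64
```

```bash
for i in 1; do python3 -m inch '[[[0,0,0],[0,0.004,0],0],[[0,0,0],[0,0.004,0],0],[[0,0,0],[0,0,0],0]]'; python3 -m inch '[[[0,0,0],[0,0.003,0],0],[[0,0,0],[0,0,0],0]]';python3 -m inch '[[[0,0,0],[0,0.002,0],0],[[0,0,0],[0,0,0],0]]';python3 -m inch '[[[0,0,0],[0,0.002,0],0],[[0,0,0],[0,0,0],0]]';  done | grep -E "ee_pos|ft_f"
```

```text
ee_pos: [0.4861, -0.0804, 0.2027]
ft_force: [-0.1, 0.4, -0.7]
ee_pos: [0.4889, -0.0804, 0.2027]
ft_force: [-1.2, 0.5, -1.0]
ee_pos: [0.4908, -0.0804, 0.2027]
ft_force: [-0.7, 0.2, -0.4]
ee_pos: [0.4929, -0.0803, 0.2027]
ft_force: [-0.1, -0.1, -0.7]
```

```bash
(python3 -m inch '[[[0,0,0],[0,0.003,0],0],[[0,0,0],[0,0,0],0]]';python3 -m inch '[[[0,0,0],[0,0.002,0],0],[[0,0,0],[0,0,0],0]]';python3 -m inch '[[[0,0,0],[0,0.002,0],0],[[0,0,0],[0,0,0],0]]')| grep -E "ee_pos|ft_f"
python3 - <<'E'
from cell import env
import cv2
for n in("scene","wrist"):
    f=env.grab_frame(n);p=f["pixels"][:,:,::-1]
    if n=="scene":p=cv2.resize(p[170:330,190:380],None,fx=3,fy=3)
    cv2.imwrite(f"pics/p_{n}.png",p)
E
```

```text
ee_pos: [0.4962, -0.0803, 0.2027]
ft_force: [-0.2, -0.3, -0.1]
ee_pos: [0.4981, -0.0803, 0.2028]
ft_force: [0.3, 0.9, 0.3]
ee_pos: [0.4993, -0.0803, 0.2026]
ft_force: [-4.5, 0.7, 2.7]
```

View pics/p_scene.png

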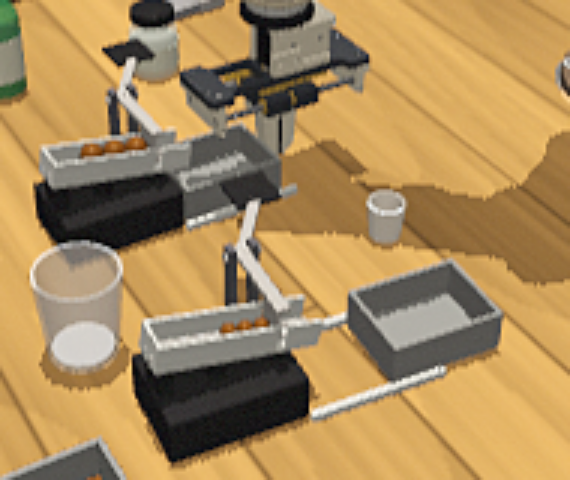

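The tray now meets the black pedestal at about (185,195) in the crop, and the resisting force has risen to 4.5 N. I'll push a little more to confirm, back off, rise and go to the paddle.

```bash
(python3 -m inch '[[[0,0,0],[0,0.001,0],0],[[0,0,0],[0,0,0],0],[[0,0,0],[0,0,0],0]]';python3 -m inch '[[[0,0,0],[0,0.001,0],0],[[0,0,0],[0,0,0],0]]'
python3 -m inch '[[[0,0,0],[0,-0.02,0],0],[[0,0,0],[0,-0.02,0],0],[[0,0,0],[0,0,-0.04],0],[[0,0,0],[0,0,-0.04],0],[[0,0,0],[0,0,-0.04],0]]'
python3 -m inch '[[[0,0,0],[0,0,-0.04],0],[[0,0,0],[-0.04,0,0],0],[[0,0,0],[-0.04,0,0],0],[[0,0,0],[-0.04,0,0],0],[[0,0,0],[0,0,0],0]]')| grep -E "ee_pos|ft_f"
python3 - <<'E'
from h import *
from cell import env
f=env.grab_frame("top");Q=cloud(f);np.savez("top2.npz",**f)
m=(Q[...,2]>.036)&(Q[...,2]<.05)&(Q[...,0]>.40)&(Q[...,0]<.64)&(Q[...,1]>-.13)&(Q[...,1]<-.04)
for y in(-.1,-.08,-.065,-.05):
    k=Q[m&(abs(Q[...,1]-y)<.008)];print(y,k[:,0].min().round(4),k[:,0].max().round(4))
go((.600,-.215,.15),.012)
E
```

```text
ee_pos: [0.4995, -0.0803, 0.2025]
ft_force: [-7.0, 0.4, 5.0]
ee_pos: [0.4998, -0.0804, 0.2024]
ft_force: [-10.7, 0.3, 8.0]
ee_pos: [0.4615, -0.0811, 0.3241]
ft_force: [1.9, 0.9, -0.9]
ee_pos: [0.4624, -0.2085, 0.3644]
ft_force: [-0.2, -0.2, 1.4]
-0.1 0.5162 0.6399
-0.08 0.516 0.5196
-0.065 0.5161 0.6397
-0.05 0.516 0.6397
t 6.6 tcp [ 0.4628 -0.2052  0.3636] F [ 0.28  1.19 -0.31] shift(tool) [-0.0104  0.137   0.0361] turn [ 0.16  0.18 -0.37]
```

The tray front moved from 0.441 to 0.516 and pushed against a hard stop, so the tray is home. Now the paddle.

```bash
(python3 -m inch '[[[0,0,0],[-0.0025,0.034,0],0],[[0,0,0],[-0.0025,0.034,0],0],[[0,0,0],[-0.0025,0.034,0],0],[[0,0,0],[-0.0025,0.035,0],0],[[0,0,0],[0,0,0.018],0]]'
python3 -m inch '[[[0,0,0],[0,0,0.02],0],[[0,0,0],[0,0,0.02],0],[[0,0,0],[0,0,0.01],0],[[0,0,0],[0,0,0.01],0],[[0,0,0],[0,0,0],0]]')| grep -E "ee_pos|ft_f"
python3 - <<'E'
from h import *
from cell import env
import cv2
go((.601,-.215,.108),.012)
f=env.grab_frame("wrist");cv2.imwrite("pics/w2.png",f["pixels"][:,:,::-1])
E
```

```text
ee_pos: [0.6077, -0.2069, 0.3469]
ft_force: [-0.4, 0.4, 0.6]
ee_pos: [0.6005, -0.2081, 0.2835]
ft_force: [-0.8, 1.8, 3.4]
t 7.43 tcp [ 0.6005 -0.2081  0.2835] F [-0.8   1.77  3.44] shift(tool) [-0.0069  0.0004 -0.0025] turn [-0.06 -0.04  0.09]
```

View pics/w2.png

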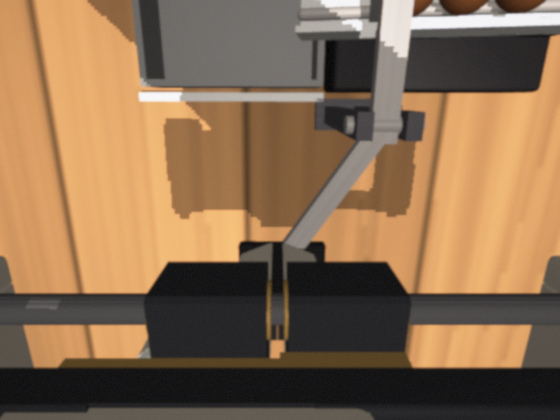

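The wrist view shows the fingertips on the paddle at about (280,250), with a 3.4 N spring reaction. The post at (390,120) is clear. I'll press down.

```bash
(python3 -m inch '[[[0,0,0],[-0.002,0,0.008],0],[[0,0,0],[-0.002,0,0.008],0],[[0,0,0],[0,0,0.008],0],[[0,0,0],[0,0,0],0]]'
python3 -m inch '[[[0,0,0],[0,0,0.004],0],[[0,0,0],[0,0,0],0]]'
python3 -m inch '[[[0,0,0],[0,0,0.003],0],[[0,0,0],[0,0,0],0]]')| grep -E "ee_pos|ft_f"
python3 - <<'E'
from cell import env
import cv2
f=env.grab_frame("scene");p=f["pixels"][:,:,::-1]
cv2.imwrite("pics/q.png",cv2.resize(p[160:300,180:340],None,fx=4,fy=4))
E
```

```text
ee_pos: [0.6012, -0.2131, 0.2616]
ft_force: [2.2, -0.2, 4.6]
ee_pos: [0.6013, -0.2133, 0.2583]
ft_force: [1.0, 0.0, 6.0]
ee_pos: [0.6013, -0.2132, 0.2555]
ft_force: [0.8, -0.1, 6.1]
```

View pics/q.png

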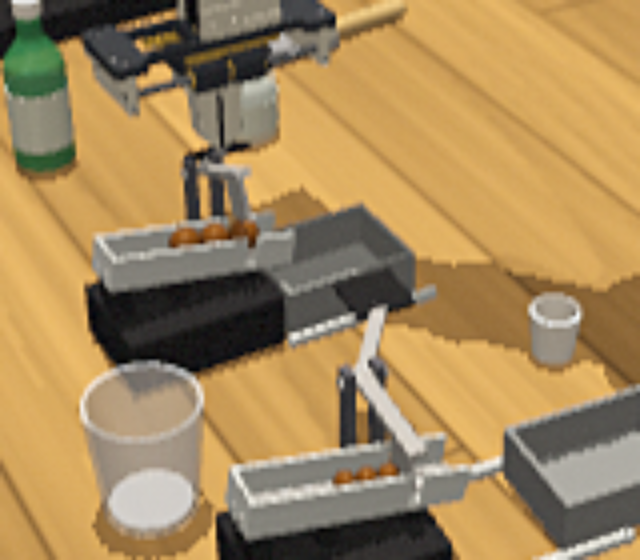

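The gate is part lifted at about (245,195), and the three large baits at (185,238) to (245,232) are still in the lane. I'll press further, toward the stop.

```bash
(python3 -m inch '[[[0,0,0],[0,0,0.003],0],[[0,0,0],[0,0,0],0]]'
python3 -m inch '[[[0,0,0],[0,0,0.003],0],[[0,0,0],[0,0,0],0]]'
python3 -m inch '[[[0,0,0],[0,0,0.002],0],[[0,0,0],[0,0,0],0],[[0,0,0],[0,0,0],0],[[0,0,0],[0,0,0],0],[[0,0,0],[0,0,0],0]]'
python3 -m inch '[[[0,0,0],[0,0,0],0],[[0,0,0],[0,0,0],0],[[0,0,0],[0,0,0],0],[[0,0,0],[0,0,0],0],[[0,0,0],[0,0,0],0]]')| grep -E "ee_pos|ft_f"
python3 - <<'E'
from cell import env
import cv2
f=env.grab_frame("scene");p=f["pixels"][:,:,::-1]
cv2.imwrite("pics/q2.png",cv2.resize(p[160:300,180:340],None,fx=4,fy=4))
E
```

```text
ee_pos: [0.6013, -0.2133, 0.2526]
ft_force: [2.2, 0.9, 6.6]
ee_pos: [0.6014, -0.2133, 0.2496]
ft_force: [0.9, 0.8, 7.0]
ee_pos: [0.6014, -0.2135, 0.248]
ft_force: [1.2, 0.6, 6.9]
ee_pos: [0.6014, -0.2135, 0.248]
ft_force: [0.6, 0.1, 6.4]
```

View pics/q2.png

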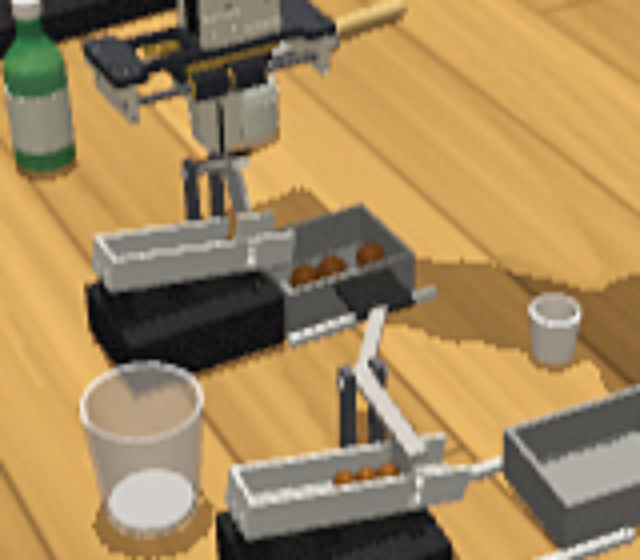

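All three large baits are in the tray, at (303,273), (331,266) and (370,255), and the lane is empty. I'll release the lever.

```bash
(python3 -m inch '[[[0,0,0],[0,0,-0.01],0],[[0,0,0],[0,0,-0.01],0],[[0,0,0],[0,0,-0.01],0],[[0,0,0],[0,0,-0.01],0],[[0,0,0],[0,0,-0.02],0]]'
python3 -m inch '[[[0,0,0],[0,0,-0.03],0],[[0,0,0],[0,0,-0.03],0],[[0,0,0],[0,0,-0.03],0],[[0,0,0],[-0.035,0,0],0],[[0,0,0],[-0.035,0,0],0]]'
python3 -m inch '[[[0,0,0],[-0.03,0,0],0],[[0,0,0],[-0.03,0,0],0],[[0,0,0],[0,0,0],0],[[0,0,0],[0,0,0],0],[[0,0,0],[0,0,0],0]]')| grep -E "ee_pos|ft_f"
python3 - <<'E'
from h import *
from cell import env
import cv2
a=env.grab_frame("top");g=env.grab_frame("scene")
Q=cloud(a);hs=cv2.cvtColor(a["pixels"],cv2.COLOR_RGB2HSV)
m=((hs[...,0]<15)&(hs[...,1]>130)&(hs[...,2]<160)&(Q[...,2]>.015)&(Q[...,0]<.8)&(Q[...,0]>.4)).astype(np.uint8)
n,l,st,c=cv2.connectedComponentsWithStats(m)
for i in range(1,n):
    if st[i,4]>8: print("brown",c[i],st[i,4],np.median(Q[l==i],0).round(3))
k=Q[(Q[...,2]>.036)&(Q[...,2]<.05)&(abs(Q[...,1]+.08)<.03)&(Q[...,0]>.45)&(Q[...,0]<.6)];print("front",k[:,0].min())
k=Q[(Q[...,2]>.1)&(Q[...,2]<.118)&(abs(Q[...,1]+.221)<.02)&(abs(Q[...,0]-.6)<.02)];print("paddle",k.mean(0),k[:,2].std(),len(k))
A=cv2.resize(a["pixels"][125:250,185:375,::-1],(570,375));B=cv2.resize(g["pixels"][160:300,180:340,::-1],(228,200))
B=cv2.copyMakeBorder(B,0,175,0,0,cv2.BORDER_CONSTANT)
cv2.imwrite("pics/fin.png",np.hstack([A,B]))
E
```

```text
ee_pos: [0.5998, -0.2119, 0.3055]
ft_force: [0.1, 0.2, -0.3]
ee_pos: [0.6028, -0.2803, 0.3985]
ft_force: [1.1, -1.1, -0.2]
ee_pos: [0.6022, -0.3419, 0.3957]
ft_force: [0.6, 0.8, -0.7]
brown [214.45454545 156.63636364] 11 [0.705 0.2   0.087]
brown [214.18181818 161.72727273] 11 [0.69  0.201 0.084]
brown [304.27586207 196.4137931 ] 29 [ 0.59  -0.08   0.028]
brown [304.4516129  204.09677419] 31 [ 0.565 -0.08   0.028]
brown [304.4137931  214.72413793] 29 [ 0.53  -0.08   0.028]
front 0.5158449350547618
paddle [ 0.59944206 -0.22139624  0.10825001] 0.0023177118298258735 173
```

View pics/fin.png

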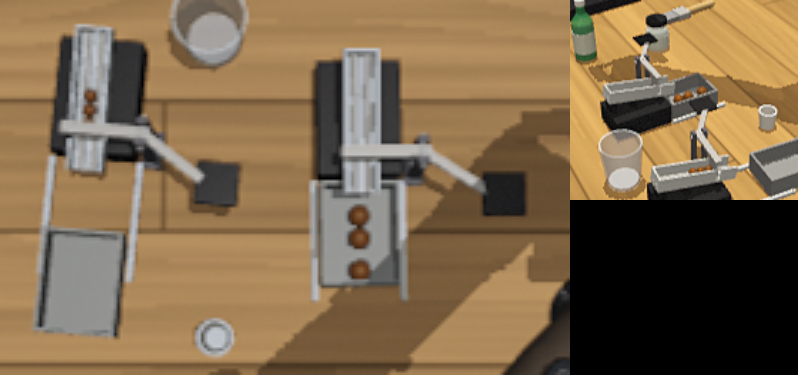

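The three baits lie in the home tray, at (359,215), (359,238) and (359,269). The paddle is back at 108 mm, so the gate is shut, and the arm is clear. I'll hand in.

```bash
python3 -c "
from cell import env
print(env.job_done())"
```

```text
the job is handed in; nothing more can be done
None
```

I pushed the large-bait tray home, all three large baits rolled into it, the gate dropped shut again and the other dispenser was left alone; the job is handed in, and the hand-in call returned no verdict.

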